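Put away the microscope posts and objectives

TASK

Clear up after the microscope session: lay each of the three brass posts flat in the rest that fits its length, along the middle of the bed between the two end stops, and stand each of the two objective lenses upright in the round holder of the same colour as its band. Set every part down instead of dropping it, never tip a lens over, and leave everything released and at rest.

Things in the scene. Friction and masses are not known exactly. Their poses are not given: they have to be found in the camera images.
- post_short: short brass post: a solid hexagonal bar 50 mm long, 16 mm across the flats, lying on a flat. Origin at its centre (mid length, on its axis, 8 mm above what it lies on); x axis along its length. Its y and z axes may point to any side of the hexagon. About 90 g.
- post_medium: medium brass post: a solid hexagonal bar 80 mm long, 16 mm across the flats, lying on a flat. Origin at its centre (mid length, on its axis, 8 mm above what it lies on); x axis along its length. Its y and z axes may point to any side of the hexagon. About 145 g.
- post_long: long brass post: a solid hexagonal bar 110 mm long, 16 mm across the flats, lying on a flat. Origin at its centre (mid length, on its axis, 8 mm above what it lies on); x axis along its length. Its y and z axes may point to any side of the hexagon. About 200 g.
- lens_yellow: objective lens with a yellow band: black barrel 34 mm in diameter standing upright, 56 mm tall (straight sides to 44 mm, the yellow band at 34 to 44 mm, above it a narrowing silver nose). Origin at the centre of its underside, z axis up along it. About 120 g.
- lens_blue: objective lens with a blue band: black barrel 34 mm in diameter standing upright, 56 mm tall (straight sides to 44 mm, the blue band at 34 to 44 mm, above it a narrowing silver nose). Origin at the centre of its underside, z axis up along it. About 120 g.
- rest_short: rest for the short post, fixed to the table: grey bed 82 mm long, 50 mm wide, its top 6 mm above the table, with a white end stop (8 mm thick, top 18 mm above the table) across each end; clear length between the stops 66 mm. The long sides are open. Origin at the centre of its underside, x axis along its length, z up.
- rest_medium: rest for the medium post, fixed to the table: grey bed 112 mm long, 50 mm wide, its top 6 mm above the table, with a white end stop (8 mm thick, top 18 mm above the table) across each end; clear length between the stops 96 mm. The long sides are open. Origin at the centre of its underside, x axis along its length, z up.
- rest_long: rest for the long post, fixed to the table: grey bed 142 mm long, 50 mm wide, its top 6 mm above the table, with a white end stop (8 mm thick, top 18 mm above the table) across each end; clear length between the stops 126 mm. The long sides are open. Origin at the centre of its underside, x axis along its length, z up.
- holder_yellow: round yellow holder, fixed to the table: shallow cup, 64 mm outside and 52 mm inside diameter, rim 12 mm and inner floor 4 mm above the table. Origin at the centre of its underside, z up.
- holder_blue: round blue holder, fixed to the table: shallow cup, 64 mm outside and 52 mm inside diameter, rim 12 mm and inner floor 4 mm above the table. Origin at the centre of its underside, z up.

How it is judged:
By the outcome, as a careful person would: the job done as asked, in the order asked, and still so for the second after the job is handed in, with the robot touching nothing.
It also fails if it takes over 115 s, if anything falls off the work surface, if the arm or the gripper's body presses on something with over 40 N, if the wrist force passes 120 N, or if a joint passes its speed limit or range.

ROBOT

A 6-joint arm with a two-finger parallel gripper is mounted at the origin on the work surface. World frame = base frame: x ahead of the robot, y to its left, z up, the work surface at z = 0. Lengths are in m, angles in rad, forces in N, time in s.
With the tool pointing down it reaches from about 0.375 to 0.9 m from the base axis. Payload 3.1 kg.
Tool frame: the origin (TCP) lies at the very end of the fingers, on their centre line; the grasp point (between the pads) lies 19 mm behind it (arm.pinch_z is the distance from the TCP to the grasp point, in m); z points along the fingers, y is the direction in which the jaws open and shut (so a half turn about z gives the same grasp; the last joint's range is limited). The gripper opens to 85 mm and grips with 20 to 120 N. Pads are 22 mm wide; open, the fingers measure 114 mm over their backs; the gripper's body (76 mm by 85 mm) begins 54 mm behind the grasp point. The pads swing forward as they close: fully open they stand 13 mm farther back than shut.
Start: joints at [1.026, 0.527, 1.433, -0, 1.181, -0.178], TCP at [0.224, 0.583, 0.231] pointing down, gripper open.
Joint ranges: [-3.08, 3.08], [-0.75, 2.2], [0.22, 2.44], [-1.43, 4.57], [0, 2.65], [-2.85, 2.85]. Speed limits (rad/s): [2.79, 2.79, 3.14, 3.14, 3.14, 3.14].

INTERFACE

Orientations are given as [roll, pitch, yaw] about the fixed x, y, z axes, in that order (R = Rz(yaw) Ry(pitch) Rx(roll)).
In Python, from cell import arm gives the robot as it stands.
- The arm moves only by the tool drive_tool, never from a script. Its argument "series" is one flat list of numbers, 6 for each row, row after row: the shift along the tool's x, y, z in cm, then the turn, a rotation vector about the tool's x, y, z in rad. A call has 1 to 12 rows; each row is the pose to reach, as a shift and turn from the pose commanded when the call began, along the tool's axes at that moment; what a row does not reach only later rows make up. A row lasts 1/12 s, in which the tool goes at most 41.7 mm and 7.16 degrees, less where a joint would pass 70% of its speed; a pose out of reach is approached as far as the arm can. A call with a gripper value outside its range is refused whole. "hand" is the closure in counts, from 0 (fully open) to 255 (shut), set as the call begins (left out, the last holds). The fingers move at their own pace and stop on an object; the grip force is fixed at half the most. Time passes only in rows, so rows that repeat a pose let the fingers close. It gives the time, the measured TCP pose, the force and the opening at its end, in the units of the state.
- arm.state(): the state, without advancing time (a new reading comes with each control period).
- arm.grab_frame(name): name is "scene" or "side" or "wrist"; returns the picture (480x640x3 uint8, blue, green, red); there is no depth.
- arm.camera_model(name): a dict with "fx", "fy", "cx", "cy" (pixels), "extrinsics" (4x4, takes a point from camera to world coordinates). Camera axes: x right, y up, looking along -z (the intrinsics and any distortion apply to the point x, -y, -z); pixel columns grow to the right and rows downward; lengths in m; the calibration is good to about 2 mm. A picture is of the moment at which its call begins: read the wrist's pose just before it. camera_model takes no time and is no camera call; for the wrist camera it gives the pose at the moment of the call.
- arm.hand_in(): hands the job in, once; it reports no verdict.
The state is a dict: "t": time; "joint_pos": joint angles; "joint_velocities": joint speeds; "tau": joint torques, N m; "eef_pos": TCP position; "eef_rot": TCP orientation; "ft_force": force on the tool from outside, world axes, zero at the start; "moment": the same for the moment, N m; "width": opening from 0.0 (shut) to 1.0 (fully open).
Only numpy, scipy, OpenCV 4.12 (cv2) and the standard library are available. Lean on these libraries where they do the work, as an engineer would, in place of code of your own. Each camera call takes 0.05 s, during which the arm holds its last target.

## Working session

There is one attempt and no reset: what is moved stays moved. The work goes in short steps, Python scripts to look and compute and a tool call to move; the robot and the scene stay as the last step left them, time stands still between calls to the robot, and variables do not carry over. Pictures are saved under pics/ and viewed, and the job is handed in when it is done.

Besides the shell and the picture viewer there is one more tool, called after "Call:" as name(argument=value, ...), one argument or row to a line, values as JSON. drive_tool: Moves the arm, as the interface text tells. Its arguments: {"type":"object","properties":{"series":{"type":"array","items":{"type":"number"}},"hand":{"type":"number"}},"required":["series"]}

```bash
ls; mkdir -p pics; python3 - <<'E'
from cell import arm
import cv2,json
print(arm.state())
for n in ("scene","side","wrist"):
    m=arm.camera_model(n); print(n,m)
    cv2.imwrite(f"pics/{n}0.png",arm.grab_frame(n))
print(arm.pinch_z)
E
```

```text
pics
{'t': 0.0, 'joint_pos': array([ 1.02551271e+00,  5.28469602e-01,  1.43390233e+00, -2.04311385e-05,
        1.18136255e+00, -1.78488926e-01]), 'joint_velocities': array([ 0.00079328,  0.00048773,  0.001349  ,  0.00026912, -0.00034555,
       -0.00054425]), 'tau': array([-3.40471024e-04, -4.42354882e+01, -1.78028101e+01, -1.92129251e-04,
        8.29021126e-03,  1.45999411e-05]), 'eef_pos': array([0.22373979, 0.58282332, 0.23033148]), 'eef_rot': array([-3.13948150e+00, -3.61680828e-04,  2.77480536e+00]), 'ft_force': array([-0.80983957,  0.00275184,  0.23825352]), 'moment': array([ 0.02149766,  0.01642137, -0.01236285]), 'width': 0.9962202611347591}
scene {'fx': 514.7840288971508, 'fy': 514.7840288971508, 'cx': 320.24069009301, 'cy': 236.18969477039693, 'extrinsics': array([[-0.50656461, -0.65349649,  0.56243634,  1.10490913],
       [ 0.86213363, -0.39212975,  0.3208736 ,  0.34658761],
       [ 0.01085824,  0.64743849,  0.76204035,  0.84477381],
       [ 0.        ,  0.        ,  0.        ,  1.        ]])}
side {'fx': 494.9876207741688, 'fy': 494.9876207741688, 'cx': 316.2110341052696, 'cy': 240.10702173678135, 'extrinsics': array([[-0.81779662,  0.43261745, -0.37954029,  0.20379067],
       [-0.57550086, -0.61787105,  0.53575566,  0.45030718],
       [-0.00272971,  0.65656493,  0.75426457,  0.69434394],
       [ 0.        ,  0.        ,  0.        ,  1.        ]])}
wrist {'fx': 383.50589103449585, 'fy': 383.50589103449585, 'cx': 319.2112920442872, 'cy': 236.9345703143702, 'extrinsics': array([[ 0.35984253, -0.89478072, -0.26434981,  0.15605666],
       [ 0.93301129,  0.34454532,  0.10381939,  0.60838875],
       [-0.0018151 , -0.28399999,  0.95882257,  0.3731447 ],
       [ 0.        ,  0.        ,  0.        ,  1.        ]])}
0.0187
```

View pics/scene0.png

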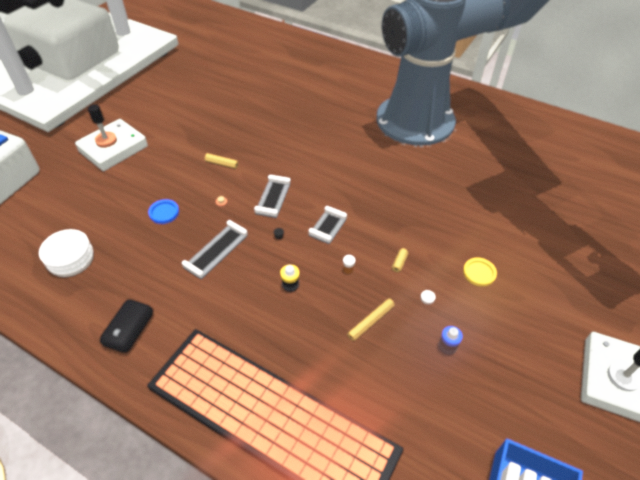

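View pics/side0.png

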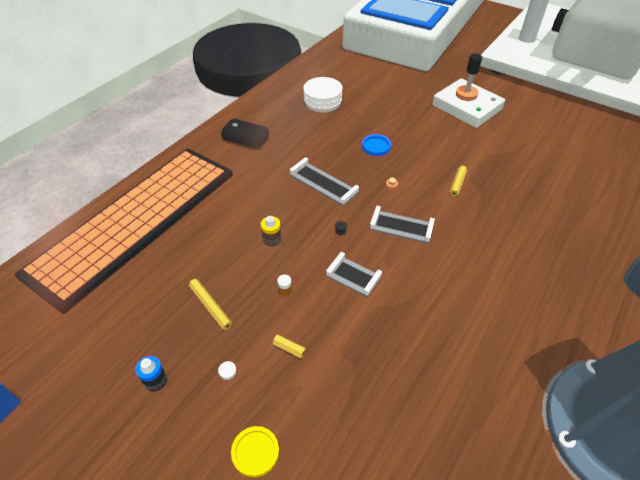

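View pics/wrist0.png

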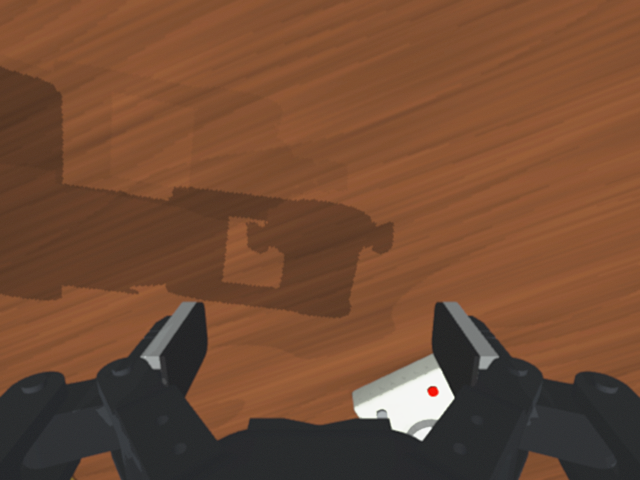

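The scene camera shows everything:
- **Lenses:** yellow (290,275), blue (452,337).
- **Posts:** medium (221,160), short (400,259), long (371,319).
- **Rests:** long (215,249), medium (272,195), short (328,224).
- **Holders:** blue (163,211), yellow (480,271).
- **Clutter:** small parts at (349,261), (428,297), (279,233) and (221,201).

Next I'll measure from both fixed views.

```bash
cat > h.py <<'E'
import numpy as np, cv2
def ray(m,uv):
    uv=np.atleast_2d(np.asarray(uv,float))
    d=np.c_[(uv[:,0]-m['cx'])/m['fx'],-(uv[:,1]-m['cy'])/m['fy'],-np.ones(len(uv))]
    E=np.array(m['extrinsics']); return E[:3,3],d@E[:3,:3].T
def cast(m,uv,z):
    o,d=ray(m,uv); return o+d*((z-o[2])/d[:,2])[:,None]
def proj(m,P):
    E=np.array(m['extrinsics']); p=(np.atleast_2d(P)-E[:3,3])@E[:3,:3]
    return np.c_[m['fx']*p[:,0]/-p[:,2]+m['cx'], -m['fy']*p[:,1]/-p[:,2]+m['cy']]
def blobs(mask,amin=40):
    n,l,s,c=cv2.connectedComponentsWithStats(mask.astype(np.uint8)*255)
    return [(l==i,s[i],c[i]) for i in range(1,n) if s[i][4]>=amin]
def rect(m,mask,z):
    "min area rect of a blob cast on the plane z: centre, long/short side mm, yaw of long side"
    cs,_=cv2.findContours(mask.astype(np.uint8),cv2.RETR_EXTERNAL,cv2.CHAIN_APPROX_NONE)
    c=max(cs,key=cv2.contourArea)[:,0,:]
    P=cast(m,c,z)[:,:2]
    (cx,cy),(w,h),a=cv2.minAreaRect((P*1000).astype(np.float32))
    if w<h: w,h,a=h,w,a+90
    return cx,cy,w,h,(a+90)%180-90
E
cat > m1.py <<'E'
from cell import arm
from h import *
for n in ("scene","side"):
    m=arm.camera_model(n); im=cv2.imread(f"pics/{n}0.png"); H,S,V=cv2.split(cv2.cvtColor(im,cv2.COLOR_BGR2HSV))
    print(n)
    for name,mk,z in (("yellow/brass",(H>18)&(H<35)&(S>120)&(V>90),.008),("blue",(H>98)&(H<130)&(S>150)&(V>90),.012),
                      ("dark",(V<65)&(S<120),.006),("white",(S<40)&(V>150),.018)):
        for b,s,c in blobs(mk,60):
            P=cast(m,c,z)[0]
            if 0.2<P[0]<.95 and abs(P[1])<.7 and s[4]<4000:
                print(name,'px',c.round(1),'bb',s[2:5],'xy',(P[:2]*1000).round(1),'rect',np.round(rect(m,b,z),1))
E
python3 m1.py
```

```text
scene
yellow/brass px [221.  160.7] bb [ 31  14 169] xy [ 403.9 -334.4] rect [ 403.  -337.4   85.7   24.8  -78.8]
yellow/brass px [399.4 260.5] bb [ 14  22 105] xy [460.1 167. ] rect [456.3 166.1  59.9  16.4   5.9]
yellow/brass px [479.6 271.3] bb [ 34  29 766] xy [401.7 318.1] rect [401.5 317.9  72.5  65.6 -13.8]
yellow/brass px [289.6 275.6] bb [ 20  19 155] xy [608.1  -5.9] rect [604.6  -8.5  44.8  38.3  32. ]
yellow/brass px [371.4 318.7] bb [ 44  39 244] xy [613.2 179.8] rect [610.7 179.3 112.7  16.6 -16.2]
blue px [163.3 211.1] bb [ 29  23 521] xy [ 605.9 -337.5] rect [ 605.7 -338.5   68.3   60.7   40.6]
blue px [531.8 462.8] bb [  92   40 1681] xy [719.1 511.2] rect [713.8 509.2 142.5  58.3 -59.4]
dark px [273.6 194.9] bb [ 15  23 118] xy [ 433.8 -161.2] rect [ 434.  -162.8   70.4   18.7   20.1]
dark px [328.6 224.2] bb [15 15 84] xy [446.7  -8.3] rect [445.3  -8.9  40.9  18.9   1.1]
dark px [217.5 247.7] bb [ 40  36 224] xy [ 623.6 -174.9] rect [ 626.8 -175.3  107.6   18.2   -4.5]
dark px [289.9 286.1] bb [15 11 96] xy [628.2   7.5] rect [628.    8.2  28.3  22.7 -54.1]
dark p
[... 3002 characters left out ...]
.5 -600.3  146.6  145.   -11.4]
white px [323.8 181.6] bb [ 69  47 640] xy [ 621.8 -167.1] rect [ 626.4 -172.   149.3   60.2   -4.8]
white px [401.7 224.8] bb [ 65  36 604] xy [ 435.6 -152.1] rect [ 438.3 -156.3  112.9   61.    17.1]
white px [269.8 221.2] bb [ 9 11 81] xy [642.5 -18.6] rect [642.6 -19.4  26.2  15.  -51.1]
white px [353.1 274.2] bb [ 55  43 669] xy [448.   -3.1] rect [449.5  -6.7  85.1  57.7   2.9]
white px [284.  281.2] bb [ 13  14 152] xy [535.6  76.5] rect [535.5  76.8  27.5  20.4 -52.9]
white px [146.7 365.5] bb [ 13  14 148] xy [608.2 316.3] rect [608.2 315.8  22.9  17.4 -41.8]
white px [226.9 370.1] bb [ 18  19 258] xy [505.8 253.4] rect [505.6 252.5  27.9  25.6  -8.2]
```

```bash
cat >> h.py <<'E'
def tri(ma,ua,mb,ub):
    A=np.zeros((3,3));b=np.zeros(3);L=[]
    for m,u in((ma,ua),(mb,ub)):
        o,d=ray(m,u); d=d[0]/np.linalg.norm(d[0]); P=np.eye(3)-np.outer(d,d); A+=P;b+=P@o;L.append((P,o))
    x=np.linalg.solve(A,b); return (x*1000).round(1),[round(1000*np.linalg.norm(P@(x-o)),1) for P,o in L]
from scipy.spatial.transform import Rotation as Rn
def go(arm,xyz,yaw,frm=None):
    "tool shift cm + rotvec from the present pose (or frm=(pos,rpy)) to TCP xyz (m), pointing down, tool x at yaw deg"
    s=arm.state(); p,r=(s['eef_pos'],s['eef_rot']) if frm is None else frm
    R=Rn.from_euler('xyz',r); T=Rn.from_euler('xyz',[np.pi,0,np.radians(yaw)])
    return (R.inv().apply(np.array(xyz)-p)*100).round(2),(R.inv()*T).as_rotvec().round(3)
E
python3 - <<'E'
from cell import arm
from h import *
a=arm.camera_model("scene");b=arm.camera_model("side")
for n,u,v in (("lensY nose",(289.4,269.9),(269.8,221.2)),("lensB nose",(452.7,332.9),(146.7,365.5)),
 ("lensY band",(289.6,275.6),(270.3,226.4)),("holdB",(163.3,211.1),(376,144.7)),("holdY",(479.6,271.3),(254.6,451.3)),
 ("restS",(328,224.3),(353.1,274.2)),("restM",(272.9,195.8),(401.7,224.8)),("restL",(215,249.6),(323.8,181.6)),
 ("restSd",(328.6,224.2),(353.2,275.2)),("restMd",(273.6,194.9),(403.8,225.6)),("restLd",(217.5,247.7),(327.8,184.1)),
 ("pS",(399.4,260.5),(288.9,345.9)),("pM",(221,160.7),(458,180.5)),("pL",(371.4,318.7),(209.9,304)),("orange",(221,201),(392,182)),("cap",(427.5,296.3),(226.9,370.1)),("vial",(348.6,260.3),(284,281.2)),("knob",(279,233),(340.4,227.8))):
    print(n,*tri(a,u,b,v))
print(go(arm,(.4595,.1665,.15),186.2))
E
```

```text
lensY nose [621.7   3.8  49.9] [np.float64(0.3), np.float64(0.3)]
lensB nose [589.8 323.1  48.9] [np.float64(0.6), np.float64(0.6)]
lensY band [623.    3.7  34.1] [np.float64(1.3), np.float64(1.3)]
holdB [ 602.4 -342.3    6.8] [np.float64(0.3), np.float64(0.3)]
holdY [401.  317.6   7.3] [np.float64(0.5), np.float64(0.5)]
restS [450.9  -7.9  10.2] [np.float64(0.4), np.float64(0.4)]
restM [ 438.8 -159.9    8.6] [np.float64(0.5), np.float64(0.5)]
restL [ 629.5 -177.7    5.1] [np.float64(0.8), np.float64(0.8)]
restSd [449.7  -6.8   9.7] [np.float64(0.1), np.float64(0.1)]
restMd [ 434.8 -160.8    7.8] [np.float64(0.7), np.float64(0.7)]
restLd [ 620.6 -178.9    1.6] [np.float64(1.1), np.float64(1.1)]
pS [459.1 165.7   7.2] [np.float64(1.1), np.float64(1.1)]
pM [ 404.  -334.7    8.8] [np.float64(0.7), np.float64(0.7)]
pL [612.8 178.9   7.6] [np.float64(0.8), np.float64(0.8)]
orange [ 512.3 -252.     8.9] [np.float64(1.6), np.float64(1.6)]
cap [511.  250.4   6.3] [np.float64(0.4), np.float64(0.4)]
vial [529.4  84.   30.9] [np.float64(0.4), np.float64(0.4)]
knob [527.6 -84.5  12.1] [np.float64(0.5), np.float64(0.5)]
(array([-36.94, -30.41,   8.09]), array([-0.002, -0.001, -0.475]))
```

Call:
drive_tool(
  series=[-36.94,-30.41,8.1,0,0,-0.475,-36.94,-30.41,8.1,0,0,-0.475,-36.94,-30.41,8.1,0,0,-0.475,-36.94,-30.41,8.1,0,0,-0.475,-36.94,-30.41,8.1,0,0,-0.475,-36.94,-30.41,8.1,0,0,-0.475,-36.94,-30.41,8.1,0,0,-0.475,-36.94,-30.41,8.1,0,0,-0.475,-36.94,-30.41,8.1,0,0,-0.475,-36.94,-30.41,8.1,0,0,-0.475,-36.94,-30.41,8.1,0,0,-0.475,-36.94,-30.41,8.1,0,0,-0.475],
  hand=0,
)

```text
t: 1.15
eef_pos: [0.4611, 0.1644, 0.1498]
eef_rot: [-3.141, 0.0, -3.035]
ft_force: [1.0, -0.6, 0.1]
width: 0.999
```

```bash
cat > w.py <<'E'
import sys
from cell import arm
from h import *
# usage: w.py name  -> picture with all brass / other blobs cast on planes
m=arm.camera_model("wrist"); print(arm.state()['eef_pos'].round(4),arm.state()['eef_rot'].round(4))
m=arm.camera_model("wrist"); im=arm.grab_frame("wrist"); cv2.imwrite(f"pics/{sys.argv[1]}.png",im)
H,S,V=cv2.split(cv2.cvtColor(im,cv2.COLOR_BGR2HSV))
z=float(sys.argv[2]) if len(sys.argv)>2 else .008
for name,mk,zz in (("yel",(H>18)&(H<35)&(S>120)&(V>90),z),("blue",(H>98)&(H<130)&(S>150)&(V>90),z),("white",(S<40)&(V>110),.018),("dark",(V<65)&(S<120),.006)):
    for b,s,c in blobs(mk,300):
        P=cast(m,c,zz)[0]; print(name,c.round(0),s[:5],(P[:2]*1000).round(1),np.round(rect(m,b,zz),1))
E
python3 w.py w1 .012
```

```text
[0.4611 0.1644 0.1498] [-3.1412e+00  2.0000e-04 -3.0348e+00]
yel [531. 165.] [ 481  120  101   92 7210] [401.5 311.4] [402.9 311.4  71.4  64.8 -73. ]
yel [317. 220.] [ 302  186   31   70 1854] [458.3 161.7] [459.6 162.2  53.7  21.8   7.2]
yel [318. 380.] [ 289  336   58   88 2134] [598.7 177.4] [600.4 177.   92.3  21.1 -16.6]
white [ 85. 185.] [  33  127   93  118 5216] [448.7  -6.7] [451.4  -9.6  83.5  59.    2.1]
white [413. 293.] [396 277  37  32 934] [507.4 242.4] [507.3 242.9  28.4  26.4 -84. ]
white [177. 325.] [ 141  291   75   78 1380] [555.4  58.9] [559.3  59.   84.3  24.2 -38.9]
white [473. 335.] [444 302  55  67 981] [539.  296.4] [536.7 296.2  72.4  18.1  36.3]
dark [ 86. 184.] [  66  145   40   81 2474] [451.  -13.3] [452.2 -13.3  59.7  23.4   2.5]
dark [319. 423.] [    0   303   640   177 57797] [649.7 183.5] [622.  180.9 612.8 185.6 -84. ]
```

View pics/w1.png

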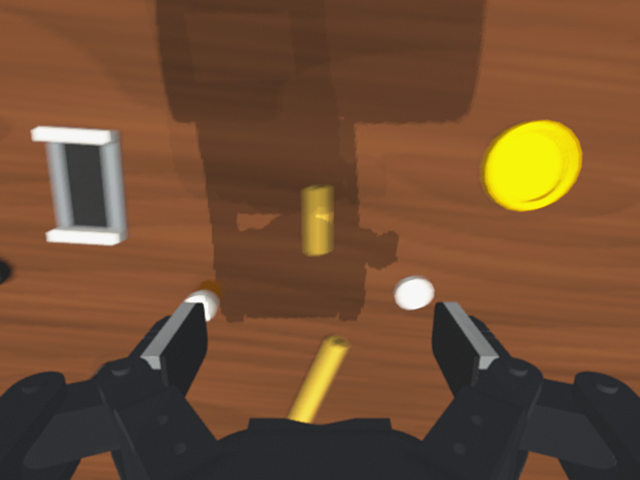

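The wrist picture is slightly blurred because the arm was still settling. It shows the short post at (317,220), centred between the jaws and aligned with them. I'll go by the two fixed views.

Call:
drive_tool(
  series=[0,0,3,0,0,0,0,0,6,0,0,0,0,0,9,0,0,0,0,0,12,0,0,0,0,0,13.6,0,0,0,0,0,14.6,0,0,0,0,0,14.6,0,0,0,0,0,14.6,0,0,0],
)

```text
t: 1.87
eef_pos: [0.4599, 0.1672, 0.0043]
eef_rot: [-3.142, -0.0, -3.033]
ft_force: [0.7, 0.2, -0.0]
width: 1.001
```

Call:
drive_tool(
  series=[0,0,0,0,0,0,0,0,0,0,0,0,0,0,0,0,0,0,0,0,0,0,0,0,0,0,0,0,0,0,0,0,0,0,0,0,0,0,0,0,0,0,0,0,0,0,0,0],
  hand=255,
)

```text
t: 2.53
eef_pos: [0.4602, 0.1671, 0.0051]
eef_rot: [-3.142, 0.001, -3.033]
ft_force: [-0.5, -0.2, 7.2]
width: 0.182
```

```bash
python3 - <<'E'
from cell import arm
from h import *
print(go(arm,(.451,-.0075,.0105),182.5,frm=((.4595,.1665,.004),(np.pi,0,np.radians(186.2)))))
print(go(arm,(.451,-.0075,.0105),182.5))
E
```

```text
(array([  2.72, -17.21,  -0.65]), array([ 0.   , -0.   ,  0.065]))
(array([  2.8 , -17.26,  -0.54]), array([0.   , 0.001, 0.065]))
```

Call:
drive_tool(
  series=[0,0,-2,0,0,0,0,0,-5,0,0,0,0.6,-4,-6,0,0,0.02,1.2,-8,-6,0,0,0.04,1.9,-12,-6,0,0,0.065,2.5,-15.7,-6,0,0,0.065,2.75,-17.2,-6,0,0,0.065,2.75,-17.2,-6,0,0,0.065,2.75,-17.2,-6,0,0,0.065,2.75,-17.2,-5,0,0,0.065],
)

```text
t: 3.37
eef_pos: [0.4517, -0.0065, 0.0553]
eef_rot: [-3.141, 0.002, -3.099]
ft_force: [0.0, 0.3, -0.3]
width: 0.177
```

```bash
python3 w.py w2 .02; python3 - <<'E'
from cell import arm
from h import *
print(go(arm,(.451,-.0075,.0105),182.5))
E
```

```text
[ 0.4517 -0.0065  0.0553] [-3.1411e+00  2.3000e-03 -3.0985e+00]
yel [319. 304.] [ 295  241   48  132 5434] [467.8  -6.7] [471.1  -6.5  74.4  23.4   3.2]
yel [627. 442.] [613 433  27  23 308] [548.  174.6] [548.2 176.   21.8   7.7  59.8]
white [ 49. 247.] [   0  108  113  236 8185] [ 443.2 -141.2] [ 437.6 -156.3  110.5   59.8   17. ]
white [313. 244.] [ 260  186  105  157 6681] [436.5 -11. ] [449.2  -9.6  84.8  49.4   4.3]
white [472. 416.] [459 403  26  28 323] [535.   83.4] [535.5  84.2  22.2   6.7  48.8]
white [ 23. 426.] [   0  410   62   41 1397] [ 553.  -173.3] [ 550.2 -173.3   43.2   21.3  -53.5]
dark [309. 230.] [ 285  208   57   78 2220] [432.8 -13.3] [442.1 -10.9  42.6  28.8   2.4]
dark [319. 419.] [    0   288   640   192 60701] [551.5  -3.3] [531.8  -3.8 411.2 133.6 -87.6]
(array([-0.04, -0.17,  4.29]), array([ 0.001, -0.001,  0.   ]))
```

View pics/w2.png

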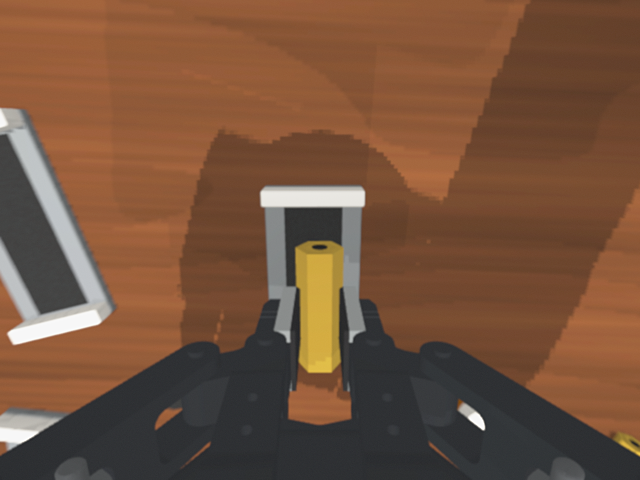

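```bash
python3 - <<'E'
from cell import arm
from h import *
m=arm.camera_model("wrist")
print((cast(m,[(261,188),(364,188),(261,207),(364,207)],.018)*1000).round(1))
print((cast(m,[(285,210),(341,210)],.006)*1000).round(1))
print((cast(m,[(300,242),(339,242)],.058)*1000).round(1))
E
```

```text
[[408.  -35.6  18. ]
 [406.   12.4  18. ]
 [417.1 -35.6  18. ]
 [415.   13.1  18. ]]
[[420.8 -25.2   6. ]
 [419.6   3.1   6. ]]
[[ 4.212e+02 -1.510e+01  5.800e+01]
 [ 4.206e+02 -4.000e-01  5.800e+01]]
```

The far stop at (313,197) puts the rest within 2–3 mm of the fixed-view result, so I'll aim between the two. I'll lower gently and release.

Call:
drive_tool(
  series=[0.06,-0.1,1.5,0,0,0,0.06,-0.1,3,0,0,0,0.06,-0.1,3.6,0,0,0,0.06,-0.1,4.0,0,0,0,0.06,-0.1,4.2,0,0,0,0.06,-0.1,4.35,0,0,0,0.06,-0.1,4.35,0,0,0,0.06,-0.1,4.35,0,0,0],
)

```text
t: 4.08
eef_pos: [0.4509, -0.0078, 0.0113]
eef_rot: [-3.141, 0.001, -3.098]
ft_force: [0.9, -0.7, -1.2]
width: 0.177
```

Call:
drive_tool(
  series=[0,0,0.1,0,0,0,0,0,0.1,0,0,0],
)

```text
t: 4.25
eef_pos: [0.4509, -0.0079, 0.0111]
eef_rot: [-3.141, 0.002, -3.099]
ft_force: [-0.9, 1.5, 9.1]
width: 0.18
```

Call:
drive_tool(
  series=[0,0,0,0,0,0,0,0,0,0,0,0,0,0,0,0,0,0,0,0,0,0,0,0,0,0,0,0,0,0,0,0,0,0,0,0,0,0,-3,0,0,0,0,0,-7,0,0,0,0,0,-11,0,0,0,0,0,-14,0,0,0,0,0,-14,0,0,0],
  hand=0,
)

```text
t: 5.17
eef_pos: [0.4539, -0.0087, 0.1547]
eef_rot: [-3.138, 0.011, -3.098]
ft_force: [0.2, 0.3, -0.4]
width: 1.001
```

```bash
python3 w.py w3 .02; python3 - <<'E'
from cell import arm
from h import *
print(go(arm,(.404,-.335,.1495),101.5,frm=((.4504,-.0085,.1495),(np.pi,0,np.radians(182.5)))))
E
```

```text
[ 0.4539 -0.0087  0.1547] [-3.1381  0.011  -3.098 ]
yel [321. 214.] [ 308  179   26   71 1732] [447.1  -8.9] [448.   -9.   53.4  18.2   3. ]
yel [543. 359.] [528 343  31  36 629] [563.3 182.1] [565.1 181.   30.   22.8 -16.7]
yel [324. 414.] [305 403  41  23 639] [627.4   2. ] [627.3   1.8  35.9  22.7 -80.4]
white [119. 185.] [  50  108  129  162 5514] [ 432.  -157.1] [ 437.8 -158.8  111.8   56.    17. ]
white [318. 214.] [ 284  160   70  109 3924] [447.7 -10.7] [449.6 -10.8  83.2  49.8   2.2]
white [625. 297.] [607 282  33  32 843] [505.4 236. ] [506.2 234.9  29.3  24.7  16.2]
white [166. 335.] [141 302  54  67 981] [ 555.9 -132.6] [ 553.6 -132.4   74.3   18.1  -27.6]
white [473. 335.] [444 302  55  67 985] [544.7 120.6] [542.4 120.4  74.3  18.5  32.7]
white [427. 323.] [419 308  16  31 371] [535.1  81.6] [535.9  81.3  27.6  12.1   6.8]
white [115. 339.] [  89  324   60   45 1209] [ 561.4 -175.3] [ 560.5 -176.3   59.1   32.1  -54. ]
dark [120. 184.] [  80  126   81  124 3587] [ 434.1 -163.1] [ 438.7 -162.1   91.7   27.5   16.9]
dark [313. 210.] [300 175  38  77 958] [447.9 -14.6] [450.9 -10.6  60.8  28.6   2.4]
dark [222. 302.] [208 288  27  29 599] [530.3 -88.6] [530.1 -89.1  26.5  21.9  -1.3]
dark [318. 423.] [    0   303   640   177 57773] [651.   -2.5] [622.9  -3.9 629.4 191.8 -87.4]
dark [324. 393.] [306 379  38  33 755] [617.6   1.6] [619.3   1.4  34.4  34.2   4.5]
(array([  6.06, -32.42,  -0.  ]), array([-0.   , -0.   ,  1.414]))
```

View pics/w3.png

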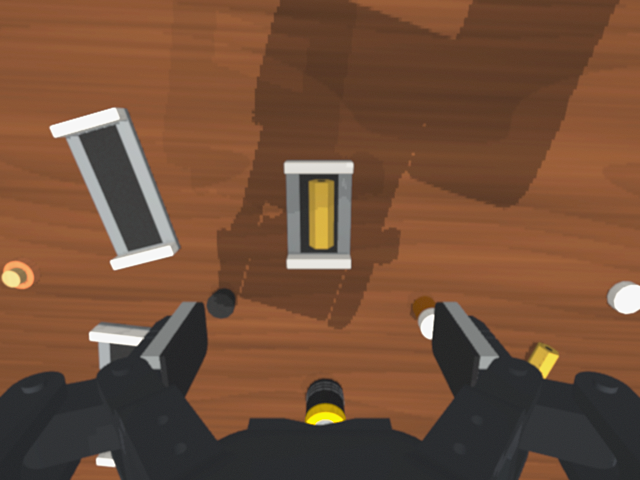

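Short post is in its rest: post px (321,214), bed between the stops at (318,214), yaw within 1°. On to the medium post.

Call:
drive_tool(
  series=[0.6,-3,0,0,0,0.12,1.2,-6,0,0,0,0.24,1.8,-9.5,0,0,0,0.36,2.4,-13,0,0,0,0.48,3,-16.5,0,0,0,0.6,3.7,-20,0,0,0,0.72,4.4,-23.5,0,0,0,0.84,5,-27,0,0,0,0.96,5.6,-30,0,0,0,1.08,6.06,-32,0,0,0,1.2,6.06,-32.42,0,0,0,1.32,6.06,-32.42,0,0,0,1.414],
)

```text
t: 6.22
eef_pos: [0.4031, -0.3362, 0.1479]
eef_rot: [-3.141, -0.002, 1.762]
ft_force: [-0.1, -0.1, -0.0]
width: 1.0
```

Call:
drive_tool(
  series=[0,0,3,0,0,0,0,0,6,0,0,0,0,0,6,0,0,0],
)

```text
t: 6.47
eef_pos: [0.4007, -0.3309, 0.084]
eef_rot: [-3.136, -0.012, 1.77]
ft_force: [-1.2, 1.6, -0.9]
width: 0.998
```

```bash
python3 w.py w4 .009; python3 - <<'E'
from cell import arm
from h import *
print(go(arm,(.404,-.335,.0045),101.5))
E
```

```text
[ 0.4007 -0.3309  0.084 ] [-3.1356 -0.0118  1.7701]
yel [324. 257.] [ 308  191   32  135 4099] [ 403.3 -334.9] [ 403.8 -337.7   85.4   18.7  -78.3]
blue [610. 328.] [ 572  279   68   96 5274] [ 590.2 -345.1] [ 588.5 -348.9   69.2   41.4  -65.9]
white [392.   4.] [355   0 107  13 715] [ 409.3 -198.6] [ 416.8 -198.1   51.1    5.2   11.2]
white [166. 335.] [141 302  55  67 998] [ 317.6 -400.9] [ 317.5 -398.9   55.1   14.    71.5]
white [473. 335.] [ 444  302   55   67 1000] [ 501.8 -363. ] [ 501.4 -361.3   54.2   13.7  -48.5]
dark [320. 424.] [    0   303   640   177 57560] [ 425.6 -456.4] [ 418.9 -435.7  467.6  141.1   11.8]
(array([-0.44,  0.2 ,  8.16]), array([-0.005, -0.009, -0.001]))
```

View pics/w4.png

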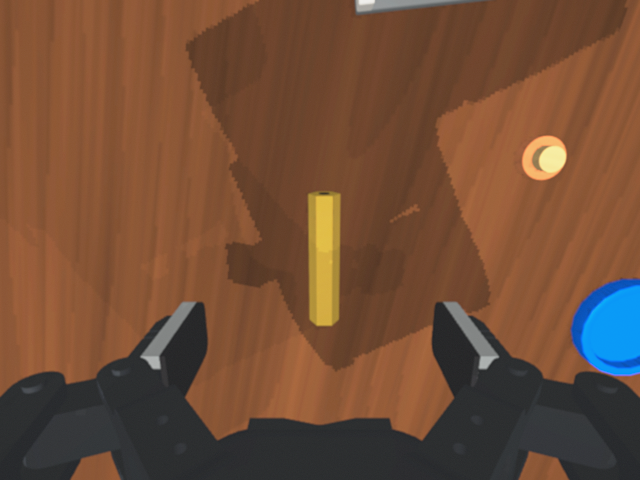

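The medium post at (324,257) measures (404,−336), yaw −78.3°, which agrees with the fixed views. Descending to grip.

Call:
drive_tool(
  series=[0,0,2.5,0,0,0,0,0,5,0,0,0,0,0,7,0,0,0,0,0,8,0,0,0,0,0,8.55,0,0,0,0,0,8.55,0,0,0,0,0,8.55,0,0,0,0,0,8.55,0,0,0],
)

```text
t: 7.18
eef_pos: [0.4046, -0.3351, 0.0055]
eef_rot: [3.141, 0.002, 1.771]
ft_force: [0.3, -0.6, 0.5]
width: 1.003
```

Call:
drive_tool(
  series=[0,0,0,0,0,0,0,0,0,0,0,0,0,0,0,0,0,0,0,0,0,0,0,0,0,0,0,0,0,0,0,0,0,0,0,0,0,0,0,0,0,0,0,0,0,0,0,0,0,0,0,0,0,0],
  hand=255,
)

```text
t: 7.93
eef_pos: [0.404, -0.3345, 0.0047]
eef_rot: [3.142, 0.0, 1.771]
ft_force: [-0.7, 1.2, 5.7]
width: 0.179
```

```bash
python3 - <<'E'
from cell import arm
from h import *
print(go(arm,(.438,-.160,.004),17.3,frm=((.404,-.335,.004),(np.pi,0,np.radians(101.5)))))
E
```

```text
(array([16.47,  6.82,  0.  ]), array([ 0.  , -0.  ,  1.47]))
```

Call:
drive_tool(
  series=[0,0,-2,0,0,0,0,0,-5,0,0,0.1,1,0.5,-7,0,0,0.22,3,1.2,-7,0,0,0.34,5,2,-7,0,0,0.46,7,3,-7,0,0,0.58,9,4,-7,0,0,0.7,11,5,-7,0,0,0.82,13,6,-7,0,0,0.94,15,6.6,-7,0,0,1.06,16.5,6.96,-7,0,0,1.18,16.5,6.96,-7,0,0,1.3],
)

```text
t: 8.93
eef_pos: [0.4378, -0.1552, 0.0738]
eef_rot: [-3.137, 0.002, 0.468]
ft_force: [-1.3, -0.2, -1.1]
width: 0.177
```

Call:
drive_tool(
  series=[0,0,0,0,0,0.12,0,0,0,0,0,0.17,0,0,1,0,0,0.17,0,0,2,0,0,0.17,0,0,2,0,0,0.17],
)

```text
t: 9.35
eef_pos: [0.4385, -0.1583, 0.0529]
eef_rot: [-3.139, 0.002, 0.301]
ft_force: [0.2, 0.0, -2.3]
width: 0.184
```

```bash
python3 w.py w5 .054; python3 - <<'E'
from cell import arm
from h import *
print(go(arm,(.4395,-.1595,.01),17.3))
E
```

```text
[ 0.4385 -0.1583  0.0529] [-3.1391e+00  2.0000e-03  3.0080e-01]
yel [ 20. 161.] [   0  104   44  116 4641] [462.6 -37.3] [461.1 -37.7  42.6  14.9   3.7]
yel [319. 308.] [ 295  213   50  198 8495] [ 438.5 -158.9] [ 433.4 -160.3   89.9   19.1   17.1]
white [447.  21.] [ 376    0  126   55 3802] [ 561.5 -175.8] [ 558.  -172.7   50.8   20.1  -72.9]
white [ 56. 159.] [   0   59   96  196 6970] [456.8 -27.5] [452.1 -22.4  83.   40.2   3.1]
white [326. 229.] [ 273  157  109  186 7818] [ 462. -155.] [ 448.1 -158.3   96.4   49.7   15.5]
dark [216.  42.] [ 194   11   54   56 1724] [526.9 -83.1] [527.4 -84.4  24.9  20.   82.4]
dark [ 49. 148.] [   6   84   65  142 3766] [457.9 -16. ] [450.8 -10.2  62.8  29.3   2.4]
dark [332. 210.] [ 297  179   59  107 2616] [ 469.2 -156. ] [ 456.  -157.    56.8   28.9   17.3]
dark [320. 419.] [    0   289   640   191 60749] [ 344.3 -187.9] [ 362.6 -181.4  406.4  131.5  -72.6]
(array([0.05, 0.14, 4.34]), array([-0.002,  0.002, -0.001]))
```

View pics/w5.png

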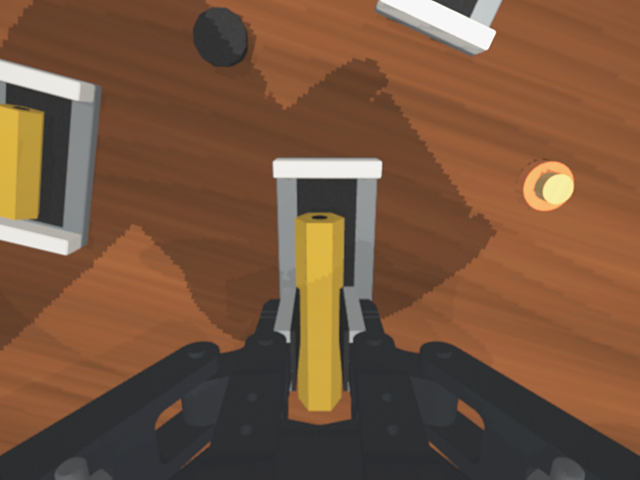

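```bash
python3 - <<'E'
from cell import arm
from h import *
m=arm.camera_model("wrist")
P=cast(m,[(274,160),(381,160),(274,178),(381,178)],.018)*1000
print(P.round(1)); u=np.array([np.cos(np.radians(17.2)),np.sin(np.radians(17.2))])
print('rest centre', P[:2,:2].mean(0)-56*u, P[2:,:2].mean(0)-48*u)
E=cast(m,[(320,212)],.0529+.0035+.008)*1000
print('post centre', E[0,:2]-40*u)
E
```

```text
[[ 486.  -122.6   18. ]
 [ 500.4 -169.3   18. ]
 [ 478.  -124.7   18. ]
 [ 492.7 -172.1   18. ]]
rest centre [ 439.68282559 -162.49004977] [ 439.49516461 -162.59486633]
post centre [ 440.9060666  -158.55693658]
```

```bash
python3 - <<'E'
from cell import arm
from h import *
m=arm.camera_model("wrist")
for v,z in ((212,.0485),(221,.0645),(410,.0645),(402,.0645)): print(v,(cast(m,[(320,v)],z)*1000).round(1))
E
```

```text
212 [[ 475.6 -147.8   48.5]]
221 [[ 476.  -147.7   64.5]]
410 [[ 399.  -171.5   64.5]]
402 [[ 402.8 -170.4   64.5]]
```

Rest centre is about (439.2,−161.3) and the held post about (437.6,−159.6). I'll apply a small correction and lower.

Call:
drive_tool(
  series=[0.03,0.16,1.5,0,0,0,0.03,0.16,3,0,0,0,0.03,0.16,3.7,0,0,0,0.03,0.16,4.1,0,0,0,0.03,0.16,4.3,0,0,0,0.03,0.16,4.4,0,0,0,0.03,0.16,4.45,0,0,0,0.03,0.16,4.45,0,0,0],
)

```text
t: 10.07
eef_pos: [0.4401, -0.1603, 0.0107]
eef_rot: [3.141, -0.0, 0.301]
ft_force: [-0.5, 0.6, 2.9]
width: 0.177
```

Call:
drive_tool(
  series=[0,0,0.05,0,0,0],
)

```text
t: 10.15
eef_pos: [0.4401, -0.1602, 0.0106]
eef_rot: [3.141, -0.0, 0.301]
ft_force: [-2.0, 0.3, 15.7]
width: 0.175
```

Call:
drive_tool(
  series=[0,0,0,0,0,0,0,0,0,0,0,0,0,0,0,0,0,0,0,0,0,0,0,0,0,0,0,0,0,0,0,0,0,0,0,0,0,0,-3,0,0,0,0,0,-7,0,0,0,0,0,-11,0,0,0,0,0,-14,0,0,0,0,0,-14,0,0,0,0,0,-14,0,0,0],
  hand=0,
)

```text
t: 11.15
eef_pos: [0.4412, -0.1609, 0.151]
eef_rot: [3.138, -0.003, 0.301]
ft_force: [1.1, 0.8, -0.4]
width: 1.001
```

```bash
python3 w.py w6 .02; python3 - <<'E'
from cell import arm
from h import *
print(go(arm,(.6128,.179,.149),-16.3,frm=((.4403,-.1609,.149),(np.pi,0,np.radians(17.3)))))
E
```

```text
[ 0.4412 -0.1609  0.151 ] [ 3.1379e+00 -3.0000e-03  3.0100e-01]
yel [117. 152.] [ 101  114   34   77 1964] [450.1 -11.5] [449.3 -11.6  52.   18.3   2.6]
yel [317. 225.] [ 304  172   27  108 2709] [ 441.  -160.1] [ 439.2 -160.6   81.7   18.9   17. ]
blue [616.  85.] [ 584   33   56   97 4260] [ 592.2 -322.5] [ 589.5 -321.    60.8   36.    30.4]
white [397.  42.] [ 350    0  101   83 3113] [ 574.  -173.8] [ 580.9 -172.    53.1   50.2   -1.8]
white [124. 148.] [  77   82   91  133 4670] [453.8 -14.6] [451.3 -12.9  82.9  54.4   2.1]
white [318. 222.] [ 283  150   71  147 4844] [ 443.1 -160.5] [ 439.4 -161.5  112.1   50.2   17.1]
white [166. 335.] [141 302  54  67 976] [316.9 -70.3] [319.  -69.8  72.   17.7 -12.8]
white [473. 335.] [445 302  54  67 967] [ 389.7 -308.2] [ 391.9 -307.6   72.4   18.2   47.2]
dark [401.  26.] [ 371    0   62   60 2316] [ 586.9 -174.2] [ 589.  -173.7   39.    27.9   -4.8]
dark [251.  73.] [235  56  33  34 874] [528.6 -85.2] [528.6 -85.2  22.3  21.2 -72.8]
dark [135. 144.] [ 109  102   41   94 1461] [457.2 -16.2] [450.6 -10.9  63.1  28.3   4.5]
dark [320. 213.] [ 299  164   39  116 1412] [ 447.9 -160.7] [ 438.7 -161.7   91.8   28.8   17.1]
dark [320. 423.] [    0   302   640   178 57852] [ 259.7 -218.6] [ 286.8 -211.3  614.1  186.4  -73. ]
(array([ 26.58, -27.32,  -0.  ]), array([-0.   , -0.   ,  0.586]))
```

View pics/w6.png

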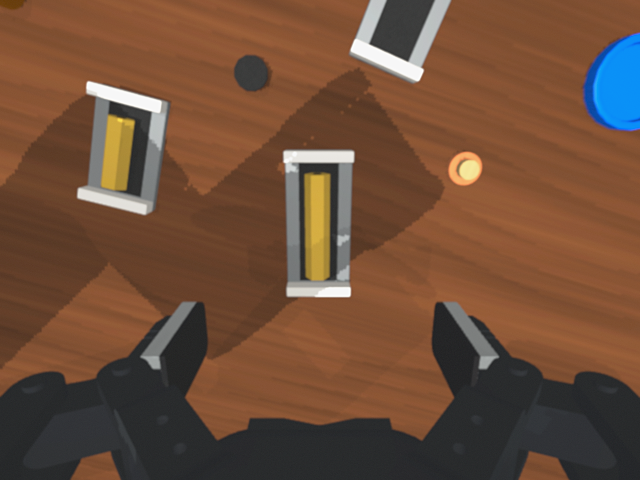

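The medium post at (317,225) is centred on its bed at (318,222). On to the long post.

Call:
drive_tool(
  series=[2.6,-2.7,0,0,0,0.06,5.2,-5.4,0,0,0,0.12,7.9,-8.1,0,0,0,0.18,10.6,-10.9,0,0,0,0.24,13.3,-13.6,0,0,0,0.3,16,-16.4,0,0,0,0.36,18.7,-19.2,0,0,0,0.42,21.3,-21.9,0,0,0,0.48,23.9,-24.6,0,0,0,0.54,25.8,-26.5,0,0,0,0.586,26.58,-27.32,2,0,0,0.586,26.58,-27.32,5,0,0,0.586],
)

```text
t: 12.2
eef_pos: [0.6159, 0.1828, 0.099]
eef_rot: [-3.139, -0.005, -0.282]
ft_force: [0.4, 0.1, 0.5]
width: 0.998
```

Call:
drive_tool(
  series=[0,0,1,0,0,0,0,0,1,0,0,0,0,0,1,0,0,0],
)

```text
t: 12.45
eef_pos: [0.6116, 0.1787, 0.0873]
eef_rot: [3.14, 0.004, -0.286]
ft_force: [-0.2, -0.0, 0.3]
width: 1.0
```

```bash
python3 w.py w7 .012; python3 - <<'E'
from cell import arm
from h import *
print(go(arm,(.6128,.179,.004),-16.3))
E
```

```text
[0.6116 0.1787 0.0873] [ 3.1397  0.0044 -0.2858]
yel [630. 153.] [ 616  118   24   65 1144] [616.4  -3.7] [616.2  -2.5  35.8  12.5  -2.9]
yel [319. 236.] [ 302  149   34  182 5640] [618.8 176.2] [613.1 178.  113.2  18.9 -16.3]
blue [ 89. 350.] [  54  333   70   41 1400] [587.2 341.4] [586.9 345.   48.3  26.2  82.5]
white [166. 335.] [141 302  55  67 993] [585.9 285.6] [587.6 284.8  56.4  14.3 -46.4]
white [473. 335.] [ 444  302   55   67 1002] [531.6 101.6] [533.2 101.1  56.3  14.   13.8]
white [514. 339.] [ 492  320   43   40 1135] [521.4  76.9] [521.4  76.2  31.9  18.6  25.2]
white [621. 355.] [ 603  335   37   47 1115] [490.   13.6] [485.9  12.4  31.9  22.8   2.1]
white [ 80. 369.] [ 62 355  40  30 824] [578.4 347.8] [579.2 348.4  27.4  18.8  89.1]
white [262. 402.] [ 243  383   38   36 1140] [521.6 244.2] [522.2 244.3  28.1  24.7 -18.1]
dark [604. 143.] [ 575  114   65   64 2011] [624.4   5.7] [623.1   6.   35.   32.1 -18.6]
dark [315. 421.] [    0   302   640   178 59184] [486.3 217.9] [504.1 208.8 481.3 146.9  73.4]
(array([-0.  , -0.03,  8.48]), array([ 0.001,  0.001, -0.002]))
```

View pics/w7.png

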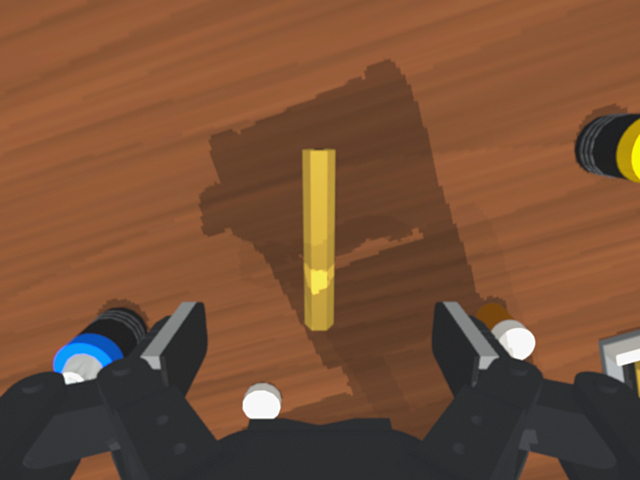

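The long post at (319,236) measures (613,178), yaw −16.3°, directly under the jaws.

Call:
drive_tool(
  series=[0,0,2.5,0,0,0,0,0,5,0,0,0,0,0,7,0,0,0,0,0,8,0,0,0,0,0,8.5,0,0,0,0,0,8.5,0,0,0,0,0,8.5,0,0,0],
)

```text
t: 13.08
eef_pos: [0.6142, 0.1792, 0.0055]
eef_rot: [-3.141, -0.002, -0.286]
ft_force: [0.4, -0.1, -0.6]
width: 0.999
```

Call:
drive_tool(
  series=[0,0,0,0,0,0,0,0,0,0,0,0,0,0,0,0,0,0,0,0,0,0,0,0,0,0,0,0,0,0,0,0,0,0,0,0,0,0,0,0,0,0,0,0,0,0,0,0,0,0,0,0,0,0],
  hand=255,
)

```text
t: 13.83
eef_pos: [0.6133, 0.1794, 0.0049]
eef_rot: [-3.141, -0.0, -0.285]
ft_force: [-1.3, -1.4, 5.9]
width: 0.183
```

```bash
python3 - <<'E'
from cell import arm
from h import *
print(go(arm,(.629,-.176,.004),-4.8,frm=((.6128,.179,.004),(np.pi,0,np.radians(-16.3)))))
E
```

```text
(array([11.52, 33.62,  0.  ]), array([-0.   ,  0.   , -0.201]))
```

Call:
drive_tool(
  series=[0,0,-2.5,0,0,0,0,0,-6,0,0,0,0,0,-9.5,0,0,0,1,3,-11.5,0,0,0,2.2,6.5,-11.5,0,0,-0.03,3.4,10,-11.5,0,0,-0.06,4.6,13.5,-11.5,0,0,-0.09,5.8,17,-11.5,0,0,-0.12,7,20.5,-11.5,0,0,-0.15,8.2,24,-11.5,0,0,-0.18,9.4,27.5,-11.5,0,0,-0.2,10.6,31,-11.5,0,0,-0.2],
)

```text
t: 14.83
eef_pos: [0.6267, -0.1494, 0.1181]
eef_rot: [-3.141, 0.002, -0.085]
ft_force: [0.8, -0.6, -3.0]
width: 0.18
```

Call:
drive_tool(
  series=[0.93,2.62,0,0,0,0,0.93,2.62,1,0,0,0,0.93,2.62,3,0,0,0,0.93,2.62,5.5,0,0,0,0.93,2.62,6.5,0,0,0,0.93,2.62,6.5,0,0,0,0.93,2.62,6.5,0,0,0],
)

```text
t: 15.42
eef_pos: [0.6341, -0.1742, 0.0533]
eef_rot: [-3.141, 0.002, -0.085]
ft_force: [-0.1, -0.1, -2.3]
width: 0.178
```

```bash
python3 w.py w8 .062; python3 - <<'E'
from cell import arm
from h import *
print(go(arm,(.629,-.176,.0095),-4.8))
E
```

```text
[ 0.6341 -0.1742  0.0533] [-3.1408e+00  2.1000e-03 -8.4800e-02]
yel [319. 290.] [  295   168    51   257 11408] [ 645.2 -175.9] [ 637.3 -175.1  108.3   18.    -5.1]
blue [611. 296.] [ 571  238   69  114 6088] [ 633.3 -286.4] [ 630.4 -284.7   49.1   25.3    8.5]
white [325. 216.] [ 270  135  112  208 8622] [ 663.3 -180.2] [ 648.  -178.1  106.2   50.1   -5.8]
dark [339. 199.] [ 295  156   61  130 1712] [ 668.8 -187.7] [ 656.4 -179.6   68.1   29.2   -4.8]
dark [ 14. 311.] [   0  280   37   69 1576] [621.5  -5.7] [617.4  -6.3  43.7  19.4 -18.4]
dark [319. 419.] [    0   288   640   192 61338] [ 535.7 -166.1] [ 555.1 -167.8  407.4  132.4   85.1]
(array([-0.59,  0.18,  4.5 ]), array([ 0.   , -0.   , -0.001]))
```

View pics/w8.png

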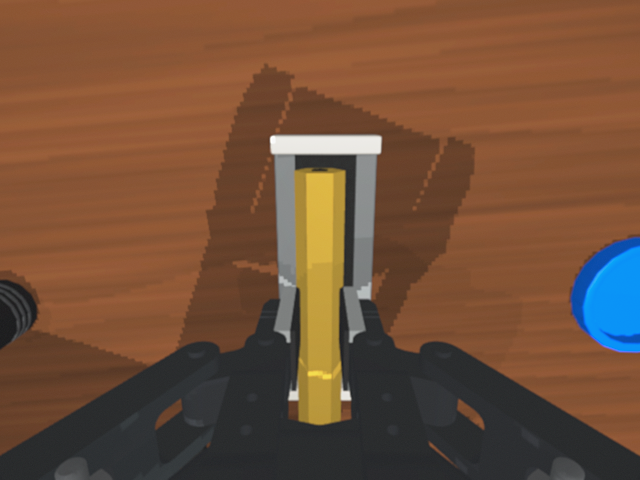

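```bash
python3 - <<'E'
from cell import arm
from h import *
m=arm.camera_model("wrist")
P=cast(m,[(271,136.5),(381,136.5),(272,153),(381,153)],.018)*1000
print(P.round(1)); a=np.radians(-4.8);u=np.array([np.cos(a),np.sin(a)])
print('rest centre', P[:2,:2].mean(0)-71*u, P[2:,:2].mean(0)-63*u)
for v,z in ((169,.049),(174,.0645),(424,.0645),(416,.0645)): print(v,(cast(m,[(320,v)],z)*1000).round(1))
E
```

```text
[[ 703.1 -159.2   18. ]
 [ 698.8 -208.8   18. ]
 [ 695.8 -158.8   18. ]
 [ 691.5 -208.5   18. ]]
rest centre [ 630.17527595 -178.05806426] [ 630.83951745 -178.36396937]
169 [[ 690.2 -180.3   49. ]]
174 [[ 690.2 -180.3   64.5]]
424 [[ 585.6 -171.3   64.5]]
416 [[ 589.7 -171.7   64.5]]
```

Call:
drive_tool(
  series=[-0.44,0.31,1,0,0,0,-0.44,0.31,2,0,0,0,-0.44,0.31,3,0,0,0,-0.44,0.31,3.7,0,0,0,-0.44,0.31,4.1,0,0,0,-0.44,0.31,4.3,0,0,0,-0.44,0.31,4.4,0,0,0,-0.44,0.31,4.45,0,0,0,-0.44,0.31,4.45,0,0,0],
)

```text
t: 16.22
eef_pos: [0.6292, -0.1772, 0.0109]
eef_rot: [-3.141, 0.002, -0.085]
ft_force: [-3.1, 1.2, 4.6]
width: 0.179
```

Contact is light at 4.6 N. Releasing and lifting.

Call:
drive_tool(
  series=[0,0,0,0,0,0,0,0,0,0,0,0,0,0,0,0,0,0,0,0,0,0,0,0,0,0,0,0,0,0,0,0,0,0,0,0,0,0,-3,0,0,0,0,0,-7,0,0,0,0,0,-11,0,0,0,0,0,-14,0,0,0,0,0,-14,0,0,0,0,0,-14,0,0,0],
  hand=0,
)

```text
t: 17.22
eef_pos: [0.6315, -0.1782, 0.1525]
eef_rot: [3.14, -0.005, -0.085]
ft_force: [0.5, 0.8, -0.8]
width: 1.002
```

```bash
python3 w.py w9 .02; python3 - <<'E'
from cell import arm
from h import *
print(go(arm,(.622,.004,.1495),-4.8,frm=((.630,-.178,.1495),(np.pi,0,np.radians(-4.8)))))
E
```

```text
[ 0.6315 -0.1782  0.1525] [ 3.1396 -0.0053 -0.0851]
yel [318. 222.] [ 305  151   27  146 3681] [ 634.3 -178.1] [ 630.  -177.7  111.1   19.1   -5. ]
yel [ 70. 264.] [  36  241   59   52 1485] [617.7  13.5] [615.8  16.6  45.2  38.5 -68.7]
yel [307. 409.] [291 392  34  33 673] [ 469.3 -154.3] [ 468.  -153.9   37.4   18.8   17.6]
blue [531. 239.] [ 487  200   88   80 5363] [ 607.  -336.2] [ 606.3 -336.3   65.3   60.4   44.2]
white [317. 220.] [ 281  130   72  184 5796] [ 635.5 -177.5] [ 629.2 -176.9  141.1   49.9   -5. ]
white [ 58. 271.] [ 40 257  36  28 752] [612.2  25.5] [611.   25.8  29.2  20.2 -55.9]
white [166. 335.] [141 302  54  67 967] [550.1 -46.6] [552.3 -47.   72.3  17.8 -34.9]
white [473. 335.] [444 302  55  67 957] [ 528.1 -295.8] [ 530.6 -295.9   72.9   18.3   25. ]
white [ 10. 376.] [  0 363  26  31 534] [523.4  91.8] [523.1  95.   33.   19.3 -57.1]
white [305. 393.] [ 268  368   77   54 1641] [ 484.9 -154.3] [ 473.7 -152.8   56.6   53.5   16.7]
dark [315. 212.] [ 298  144   39  153 1669] [ 639.1 -176.2] [ 628.9 -176.9  121.8   28.6   -5. ]
dark [ 98. 248.] [  68  231   49   46 1009] [624.6  -2.6] [623.1  -1.4  34.1  31.1  21.9]
dark [318. 422.] [    0   303   640   177 59041] [ 442.3 -161.6] [ 468.9 -166.   616.3  186.3   84.9]
(array([ -2.32, -18.07,  -0.  ]), array([0., 0., 0.]))
```

View pics/w9.png

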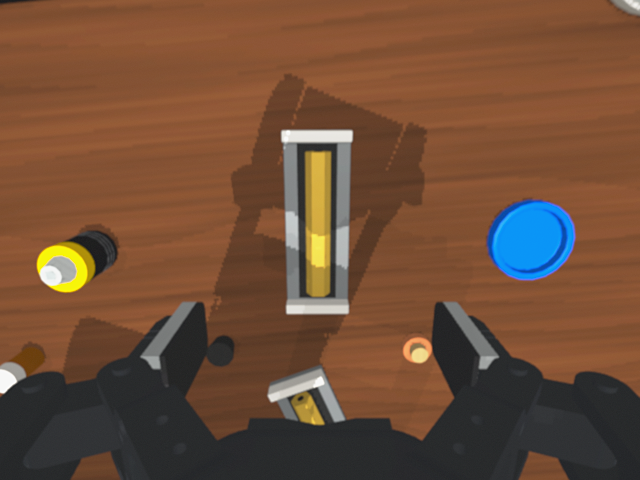

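The long post is centred too: post (318,222), bed (317,220), both at −5°. Next is the yellow lens.

Call:
drive_tool(
  series=[-0.4,-3,0,0,0,0,-0.8,-6,0,0,0,0,-1.2,-9,0,0,0,0,-1.6,-12,0,0,0,0,-2,-15,0,0,0,0,-2.32,-17.3,0,0,0,0,-2.32,-18.07,0,0,0,0,-2.32,-18.07,0,0,0,0,-2.32,-18.07,0,0,0,0,-2.32,-18.07,0,0,0,0],
)

```text
t: 18.1
eef_pos: [0.6223, 0.0031, 0.149]
eef_rot: [3.141, 0.001, -0.086]
ft_force: [-0.0, -1.1, -0.5]
width: 1.007
```

```bash
python3 w.py w10 .044; python3 - <<'E'
from cell import arm
from h import *
print(go(arm,(.622,.004,.010),-4.8))
E
```

```text
[0.6223 0.0031 0.149 ] [ 3.141e+00  9.000e-04 -8.620e-02]
yel [565. 188.] [ 540  112   53  156 4183] [ 640.1 -159.4] [ 635.8 -159.   101.8   17.7   -5. ]
yel [319. 233.] [ 293  207   52   54 1494] [623.6   2.5] [622.8   2.9  37.1  34.4  -5. ]
yel [347. 402.] [335 384  26  37 743] [485.7  -7.4] [486.   -7.4  33.4  17.2   2.6]
white [557. 184.] [ 510   89  113  197 6526] [ 637.6 -169.8] [ 629.7 -173.5  142.    56.8   -4.9]
white [319. 235.] [305 221  29  29 637] [614.4   3.2] [614.4   3.3  21.3  20.8 -30.1]
white [166. 335.] [141 302  54  67 980] [541.6 133.8] [543.9 133.3  71.9  17.7 -35. ]
white [473. 335.] [444 302  55  67 984] [ 520.  -112.8] [ 522.3 -112.9   72.4   18.1   25.2]
white [227. 352.] [211 336  31  32 755] [521.9  87.2] [521.9  87.2  29.9  23.4 -26.2]
white [528. 355.] [509 343  34  28 473] [ 497.7 -158.6] [ 498.4 -160.    33.5   17.8   57.8]
white [ 47. 364.] [ 29 353  36  23 602] [523.3 237.3] [524.  238.1  31.3  19.9  89.5]
white [348. 385.] [ 317  363   63   60 1763] [481.3  -9.3] [473.4  -9.5  54.7  50.1   3.3]
dark [547. 181.] [ 527  106   65  163 2069] [ 638.2 -169.7] [ 629.  -176.3  122.6   27.7   -5.7]
dark [320. 423.] [    0   303   640   177 58387] [433.6  18. ] [460.7  16.2 612.2 185.5  85. ]
(array([-0.04, -0.12, 13.93]), array([ 0.   ,  0.   , -0.003]))
```

View pics/w10.png

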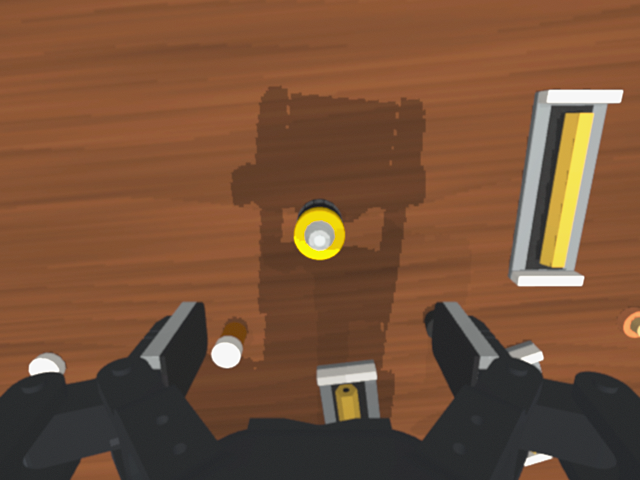

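Yellow lens at (319,233) measures (622.8,2.9), with band diameter about 35 mm as expected. Descend and grip.

Call:
drive_tool(
  series=[0.05,0.1,3,0,0,0,0.05,0.1,6,0,0,0,0.05,0.1,9,0,0,0,0.05,0.1,11.5,0,0,0,0.05,0.1,13,0,0,0,0.05,0.1,13.8,0,0,0,0.05,0.1,13.8,0,0,0,0.05,0.1,13.8,0,0,0,0.05,0.1,13.8,0,0,0],
)

```text
t: 18.9
eef_pos: [0.6239, 0.0027, 0.013]
eef_rot: [3.141, -0.003, -0.086]
ft_force: [-0.2, -0.7, 0.3]
width: 0.998
```

Call:
drive_tool(
  series=[0,0,0,0,0,0,0,0,0,0,0,0,0,0,0,0,0,0,0,0,0,0,0,0,0,0,0,0,0,0,0,0,0,0,0,0,0,0,0,0,0,0,0,0,0,0,0,0],
  hand=255,
)

```text
t: 19.57
eef_pos: [0.6232, 0.0034, 0.0127]
eef_rot: [3.141, -0.001, -0.085]
ft_force: [-0.2, -0.2, 6.3]
width: 0.379
```

```bash
python3 - <<'E'
from cell import arm
from h import *
print(go(arm,(.401,.3175,.0157),-4.8,frm=((.6225,.003,.0117),(np.pi,0,np.radians(-4.8)))))
E
```

```text
(array([-24.7 , -29.49,  -0.4 ]), array([0., 0., 0.]))
```

Call:
drive_tool(
  series=[0,0,-1.5,0,0,0,0,0,-4,0,0,0,0,0,-7,0,0,0,-1,-1.2,-9,0,0,0,-3,-3.6,-10,0,0,0,-5.2,-6.2,-10,0,0,0,-7.5,-9,-10,0,0,0,-9.8,-11.7,-10,0,0,0,-12.1,-14.5,-10,0,0,0,-14.4,-17.2,-10,0,0,0,-16.7,-20,-10,0,0,0,-19,-22.7,-10,0,0,0],
)

```text
t: 20.57
eef_pos: [0.4511, 0.2469, 0.1114]
eef_rot: [3.141, 0.001, -0.086]
ft_force: [0.7, 0.3, -1.0]
width: 0.384
```

Call:
drive_tool(
  series=[-2.2,-2.7,0,0,0,0,-4.2,-5,0,0,0,0,-5.3,-6.3,0,0,0,0,-5.7,-6.79,0,0,0,0,-5.7,-6.79,1,0,0,0,-5.7,-6.79,3,0,0,0,-5.7,-6.79,4.5,0,0,0,-5.7,-6.79,5,0,0,0,-5.7,-6.79,5,0,0,0],
)

```text
t: 21.32
eef_pos: [0.4015, 0.3168, 0.06]
eef_rot: [3.139, 0.003, -0.087]
ft_force: [-0.2, 0.0, -1.8]
width: 0.378
```

```bash
python3 w.py w11 .012; python3 - <<'E'
from cell import arm
from h import *
print(go(arm,(.401,.3175,.0157),-4.8))
a=arm.grab_frame("side"); cv2.imwrite("pics/s11.png",cv2.resize(a[300:480,100:420],None,fx=2.4,fy=2.4))
E
```

```text
[0.4015 0.3168 0.06  ] [ 3.1395e+00  3.1000e-03 -8.6900e-02]
yel [319. 245.] [ 259  203  120   92 7235] [412.8 315.4] [409.7 315.6  63.3  50.3  84.9]
yel [319. 336.] [ 269  292  101  104 5156] [359.1 319.8] [352.6 320.4  66.6  56.8  -4.9]
white [443.  27.] [ 413    0   61   58 2833] [508.3 253.1] [507.4 253.2  25.7  22.1  85. ]
white [259. 314.] [246 288  27  57 699] [378.5 350.3] [377.8 351.2  33.8   9.4 -18. ]
white [379. 314.] [366 288  28  57 711] [372.8 286.3] [371.9 285.6  34.    9.8   7.5]
white [319. 358.] [ 289  325   61   69 3160] [348.8 320.7] [347.4 320.2  43.   32.8   2.4]
dark [320. 416.] [    0   262   640   218 61896] [299.5 324.8] [324.7 322.1 422.  152.7  84.8]
(array([-0.1 , -0.03,  4.52]), array([ 0.001,  0.001, -0.003]))
```

View pics/w11.png

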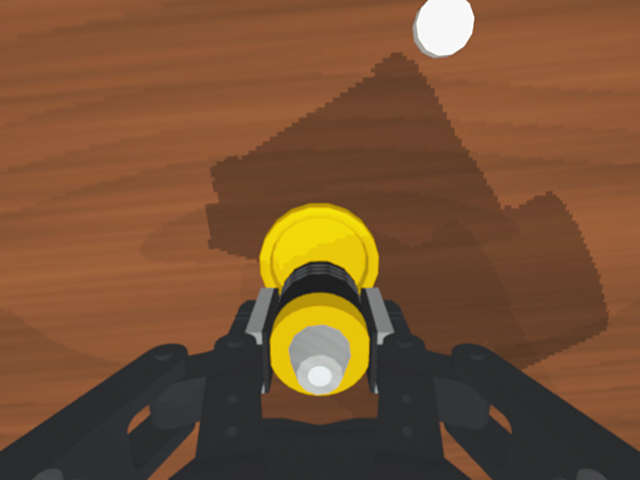

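View pics/s11.png

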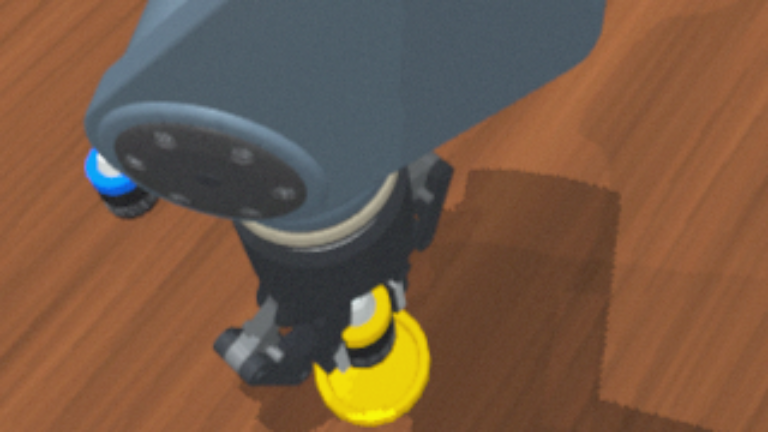

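```bash
python3 - <<'E'
from cell import arm
from h import *
m=arm.camera_model("wrist")
print((cast(m,[(319,203.5),(259.5,252),(379.5,252)],.012)*1000).round(1),(cast(m,[(320,377)],.105)*1000).round(1))
E
```

```text
[[435.1 314.2  12. ]
 [411.9 347.9  12. ]
 [406.3 284.6  12. ]] [[400.9 316.9 105. ]]
```

Holder centre is about (402.5,317), lens axis (401,317). A 1 mm shift, then lower.

Call:
drive_tool(
  series=[0.1,0,1,0,0,0,0.1,0,2,0,0,0,0.1,0,3,0,0,0,0.1,0,3.7,0,0,0,0.1,0,4.1,0,0,0,0.1,0,4.35,0,0,0,0.1,0,4.5,0,0,0,0.1,0,4.55,0,0,0,0.1,0,4.55,0,0,0],
)

```text
t: 22.17
eef_pos: [0.4024, 0.3181, 0.0167]
eef_rot: [3.141, 0.0, -0.085]
ft_force: [-0.9, -0.4, 0.9]
width: 0.379
```

Call:
drive_tool(
  series=[0,0,0.05,0,0,0,0,0,0.05,0,0,0],
)

```text
t: 22.33
eef_pos: [0.4024, 0.3181, 0.0166]
eef_rot: [3.141, 0.0, -0.085]
ft_force: [-0.9, -1.3, 5.4]
width: 0.379
```

Call:
drive_tool(
  series=[0,0,0,0,0,0,0,0,0,0,0,0,0,0,0,0,0,0,0,0,0,0,0,0,0,0,0,0,0,0,0,0,0,0,0,0,0,0,0,0,0,0,0,0,-2,0,0,0,0,0,-5,0,0,0,0,0,-8.5,0,0,0,0,0,-12,0,0,0,0,0,-13.5,0,0,0],
  hand=0,
)

```text
t: 23.33
eef_pos: [0.4044, 0.3191, 0.1547]
eef_rot: [-3.138, -0.005, -0.085]
ft_force: [-0.1, -0.1, -0.4]
width: 1.005
```

```bash
python3 w.py w12 .012; python3 - <<'E'
from cell import arm
from h import *
print(go(arm,(.5898,.323,.1507),-4.8,frm=((.402,.3175,.1507),(np.pi,0,np.radians(-4.8)))))
E
```

```text
[0.4044 0.3191 0.1547] [-3.1384 -0.0054 -0.0851]
yel [324. 223.] [ 282  183   84   83 4522] [403.7 315.7] [401.6 315.9  65.1  64.2  -4.9]
white [406.  64.] [ 387   43   39   42 1261] [509.8 251.5] [509.9 251.4  25.5  25.4  87.9]
white [ 12. 169.] [   0  114   35   89 1649] [464.4 537.5] [468.  532.1  63.9  24.4 -18.1]
white [321. 240.] [307 226  29  29 629] [392.1 318.4] [392.3 318.2  21.6  21.4  38.5]
white [166. 335.] [141 302  54  67 978] [321.4 452.9] [323.7 452.4  73.2  18.  -34.9]
white [473. 335.] [444 302  55  67 984] [300.3 201.8] [302.6 201.5  73.2  18.3  25. ]
dark [319. 423.] [    0   302   640   178 57639] [212.4 335.7] [240.6 334.4 620.7 188.2  85.3]
(array([18.67, -2.12, -0.  ]), array([0., 0., 0.]))
```

View pics/w12.png

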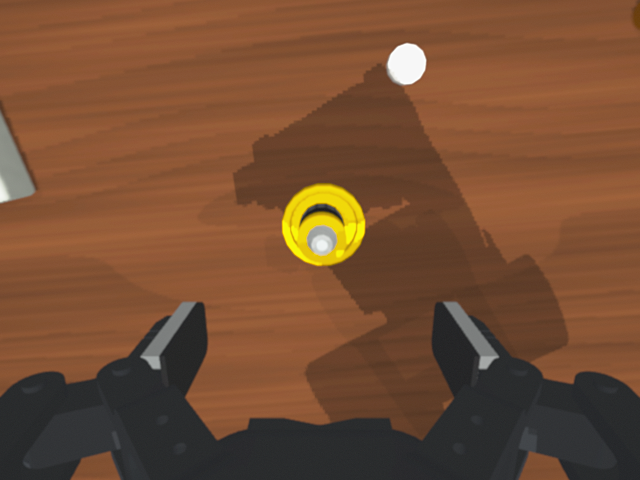

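The yellow lens stands upright inside its holder: nose (321,240), ring (324,223). Now the blue lens.

Call:
drive_tool(
  series=[3,-0.3,0,0,0,0,6,-0.7,0,0,0,0,9,-1,0,0,0,0,12,-1.4,0,0,0,0,15,-1.7,0,0,0,0,17.8,-2,0,0,0,0,18.67,-2.12,0,0,0,0,18.67,-2.12,0,0,0,0,18.67,-2.12,0,0,0,0,18.67,-2.12,0,0,0,0],
)

```text
t: 24.22
eef_pos: [0.5881, 0.3233, 0.15]
eef_rot: [3.14, 0.003, -0.085]
ft_force: [-0.3, -0.6, 0.1]
width: 1.001
```

```bash
python3 w.py w13 .044; python3 - <<'E'
from cell import arm
from h import *
print(go(arm,(.5898,.323,.012),-4.8))
E
```

```text
[0.5881 0.3233 0.15  ] [ 3.1404  0.0034 -0.0847]
yel [342. 403.] [ 308  385   72   41 1587] [450.  316.5] [449.1 317.4  56.4  35.3 -86.4]
blue [47. 27.] [   0    0  108   64 5365] [726.4 469.1] [728.6 470.8  67.   31.2 -84.4]
blue [320. 228.] [ 295  203   50   52 1311] [592.5 321.8] [591.5 322.1  35.6  33.1  -4.9]
white [320. 231.] [306 218  29  28 641] [582.6 322.5] [582.2 322.5  20.9  20.9  -4.9]
white [ 32. 331.] [   0  264   89  133 7130] [519.  560.8] [518.6 573.5 107.4  81.1   7.3]
white [415. 303.] [399 287  34  32 845] [517.8 252.6] [517.7 252.5  26.9  26.3  -4.9]
white [166. 335.] [141 302  55  67 982] [506.3 454.3] [508.7 453.6  72.7  17.7 -35.2]
white [473. 335.] [444 302  55  67 994] [485.  206.8] [487.1 206.6  72.8  18.2  25.3]
dark [319. 423.] [    0   302   640   178 57942] [397.5 339.1] [425.4 335.8 615.6 187.8  85. ]
(array([2.000e-01, 1.000e-02, 1.383e+01]), array([ 0.001,  0.003, -0.001]))
```

View pics/w13.png

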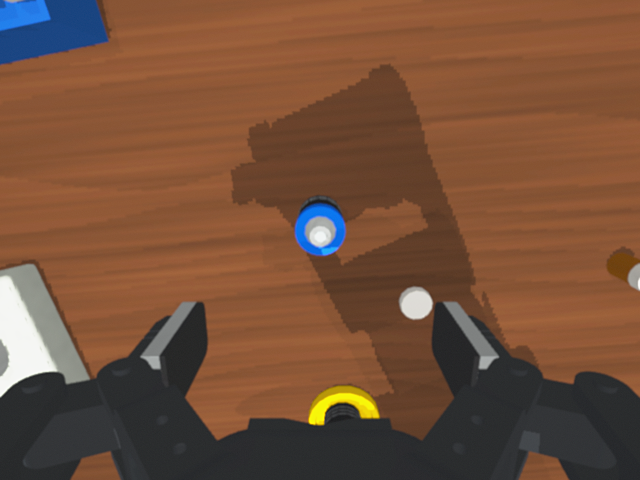

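Call:
drive_tool(
  series=[0.1,0.05,3,0,0,0,0.1,0.05,6,0,0,0,0.1,0.05,9,0,0,0,0.1,0.05,11.5,0,0,0,0.1,0.05,13,0,0,0,0.1,0.05,13.9,0,0,0,0.1,0.05,13.9,0,0,0,0.1,0.05,13.9,0,0,0,0.1,0.05,13.9,0,0,0],
)

```text
t: 25.02
eef_pos: [0.5926, 0.3234, 0.0136]
eef_rot: [-3.14, -0.003, -0.085]
ft_force: [0.2, -0.1, 0.6]
width: 0.997
```

Call:
drive_tool(
  series=[0,0,0,0,0,0,0,0,0,0,0,0,0,0,0,0,0,0,0,0,0,0,0,0,0,0,0,0,0,0,0,0,0,0,0,0,0,0,0,0,0,0,0,0,0,0,0,0],
  hand=255,
)

```text
t: 25.68
eef_pos: [0.5921, 0.323, 0.0127]
eef_rot: [-3.141, -0.001, -0.085]
ft_force: [0.4, -0.5, 5.4]
width: 0.386
```

```bash
python3 - <<'E'
from cell import arm
from h import *
print(go(arm,(.6035,-.341,.0157),-4.8,frm=((.5908,.3225,.0117),(np.pi,0,np.radians(-4.8)))))
E
```

```text
(array([ 6.82, 66.01, -0.4 ]), array([0., 0., 0.]))
```

Call:
drive_tool(
  series=[0,0,-1.5,0,0,0,0,0,-4,0,0,0,0,0,-7,0,0,0,0.1,1,-10,0,0,0,0.3,3,-11,0,0,0,0.6,6,-11,0,0,0,0.9,9,-11,0,0,0,1.2,12,-11,0,0,0,1.5,15,-11,0,0,0,1.9,18,-11,0,0,0,2.2,21,-11,0,0,0,2.5,24,-11,0,0,0],
)

```text
t: 26.68
eef_pos: [0.5954, 0.0802, 0.1221]
eef_rot: [-3.142, 0.001, -0.085]
ft_force: [0.1, -0.8, -1.3]
width: 0.382
```

Call:
drive_tool(
  series=[0.3,3.2,0,0,0,0,0.6,6.4,0,0,0,0,1,9.6,0,0,0,0,1.3,12.8,0,0,0,0,1.6,16,0,0,0,0,2,19.2,0,0,0,0,2.3,22.4,0,0,0,0,2.6,25.6,0,0,0,0,2.9,28.8,0,0,0,0,3.3,32,0,0,0,0,3.6,35.2,0,0,0,0,3.9,38,0,0,0,0],
)

```text
t: 27.68
eef_pos: [0.6019, -0.3024, 0.122]
eef_rot: [3.142, 0.0, -0.086]
ft_force: [-0.3, 0.7, -1.4]
width: 0.379
```

Call:
drive_tool(
  series=[0.2,2,0,0,0,0,0.4,3.5,0,0,0,0,0.42,4,1,0,0,0,0.42,4.01,3,0,0,0,0.42,4.01,5,0,0,0,0.42,4.01,6,0,0,0,0.42,4.01,6,0,0,0,0.42,4.01,6,0,0,0],
)

```text
t: 28.35
eef_pos: [0.6029, -0.3392, 0.0609]
eef_rot: [-3.14, 0.002, -0.084]
ft_force: [-0.6, -0.5, -0.6]
width: 0.381
```

```bash
python3 w.py w14 .012; python3 - <<'E'
from cell import arm
from h import *
print(go(arm,(.6035,-.341,.0157),-4.8))
E
```

```text
[ 0.6029 -0.3392  0.0609] [-3.14e+00  2.10e-03 -8.42e-02]
yel [ 15. 269.] [   0  134   45  208 4923] [ 614.2 -177.5] [ 627.1 -175.9  114.    23.5   -5.7]
blue [328. 245.] [ 268  203  118   92 7181] [ 613.3 -345.1] [ 610.4 -344.3   62.5   50.5   85.2]
blue [319. 336.] [ 269  294  101  102 4900] [ 560.  -336.1] [ 552.9 -335.5   65.6   57.1   -4.9]
white [ 43. 248.] [   0   96   85  270 7348] [ 625.9 -200.6] [ 623.9 -201.1  148.    45.4  -18.4]
white [259. 314.] [246 287  28  58 736] [ 579.5 -305.5] [ 579.1 -304.7   35.3    9.6  -18.1]
white [379. 315.] [366 288  28  57 724] [ 573.7 -369.7] [ 573.2 -370.4   34.8    9.8    7.8]
white [319. 360.] [ 290  328   60   68 3165] [ 548.3 -335.1] [ 546.7 -335.    43.5   32.8   -6.2]
dark [ 27. 228.] [   0  125   56  214 1815] [ 634.2 -185.6] [ 627.3 -185.   119.8   10.4   -7.7]
dark [322. 416.] [    0   263   640   217 60256] [ 499.4 -332.4] [ 525.3 -332.7  423.7  152.6   85.2]
(array([-0.01,  0.1 ,  4.64]), array([-0., -0., -0.]))
```

View pics/w14.png

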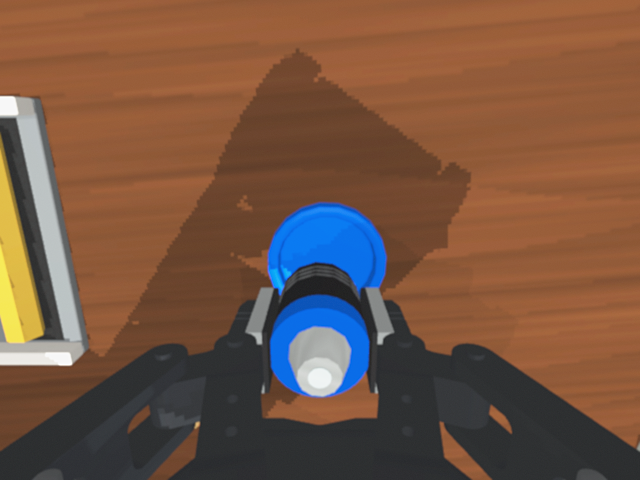

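```bash
python3 - <<'E'
from cell import arm
from h import *
m=arm.camera_model("wrist")
P=cast(m,[(327,203),(268,254),(386,254)],.012)*1000
print(P.round(1),(cast(m,[(320,378)],.105)*1000).round(1)); print(P[0]-32*np.array([.9965,-.084,0]), P[1:].mean(0), go(arm,(.6035,-.341,.0157),-4.8))
E
```

```text
[[ 636.2 -347.4   12. ]
 [ 611.4 -314.    12. ]
 [ 606.1 -376.5   12. ]] [[ 601.4 -340.7  105. ]]
[ 604.32321096 -344.71982195   12.        ] [ 608.74345145 -345.21001774   12.        ] (array([-0.01,  0.1 ,  4.64]), array([-0., -0., -0.]))
```

Holder is about (603.5,−343.7), so I'll shift 2 mm in −y and lower.

Call:
drive_tool(
  series=[0.07,0.2,1,0,0,0,0.07,0.2,2,0,0,0,0.07,0.2,3,0,0,0,0.07,0.2,3.7,0,0,0,0.07,0.2,4.1,0,0,0,0.07,0.2,4.35,0,0,0,0.07,0.2,4.5,0,0,0,0.07,0.2,4.58,0,0,0,0.07,0.2,4.58,0,0,0],
)

```text
t: 29.15
eef_pos: [0.6037, -0.3427, 0.0167]
eef_rot: [3.142, 0.0, -0.085]
ft_force: [-0.3, 1.2, 2.3]
width: 0.382
```

Call:
drive_tool(
  series=[0,0,0.03,0,0,0,0,0,0.03,0,0,0],
)

```text
t: 29.32
eef_pos: [0.6037, -0.3427, 0.0167]
eef_rot: [3.142, 0.0, -0.085]
ft_force: [-2.7, 1.5, 5.0]
width: 0.382
```

Call:
drive_tool(
  series=[0,0,0,0,0,0,0,0,0,0,0,0,0,0,0,0,0,0,0,0,0,0,0,0,0,0,0,0,0,0,0,0,0,0,0,0,0,0,0,0,0,0,0,0,-2,0,0,0,0,0,-5,0,0,0,0,0,-8.5,0,0,0,0,0,-12,0,0,0,0,0,-13.5,0,0,0],
  hand=0,
)

```text
t: 30.32
eef_pos: [0.6059, -0.3444, 0.1561]
eef_rot: [3.137, -0.007, -0.085]
ft_force: [0.3, -0.9, 0.1]
width: 1.0
```

Call:
drive_tool(
  series=[0,0,-2,0,0,0,0,0,-5,0,0,0,0,0,-6,0,0,0,0,0,-6,0,0,0,0,0,-6,0,0,0,0,0,-6,0,0,0],
)

```text
t: 30.82
eef_pos: [0.6028, -0.342, 0.2086]
eef_rot: [-3.14, 0.003, -0.085]
ft_force: [1.0, 0.4, -0.1]
width: 0.998
```

```bash
python3 w.py w15 .012; python3 - <<'E'
from cell import arm
from h import *
for n in("side","scene"):
  cv2.imwrite(f"pics/{n}15.png",arm.grab_frame(n))
E
```

```text
[ 0.6028 -0.342   0.2086] [-3.1396e+00  3.0000e-03 -8.5200e-02]
yel [132. 188.] [ 112  126   39  128 2854] [ 633.1 -177.1] [ 629.1 -176.8  114.3   20.1   -5.1]
yel [  9. 372.] [  0 353  23  40 604] [456.2  -6.8] [453.8  -8.6  50.5  22.3 -18.5]
blue [321. 203.] [ 286  170   70   70 3116] [ 604.9 -343.7] [ 603.  -343.3   63.3   62.4   -4.9]
white [397.   4.] [366   0  63  11 472] [ 756.1 -415.3] [ 755.4 -415.1   47.4    6.8   85. ]
white [135. 187.] [  88  108   85  162 4661] [ 634.9 -183.2] [ 629.2 -179.9  142.3   55.4   -4.9]
white [321. 216.] [309 205  24  24 432] [ 594.9 -342.7] [ 595.  -342.6   20.6   20.5   39.7]
white [581. 291.] [  520   216   120   146 11500] [ 501.2 -581.7] [ 498.  -599.3  137.7  127.3  -11.5]
white [166. 335.] [141 302  54  67 966] [ 488.2 -180.8] [ 490.7 -181.2   88.    21.6  -35. ]
white [473. 335.] [444 302  55  67 948] [ 462.1 -481.4] [ 465.2 -481.4   88.1   22.    25. ]
white [131. 336.] [108 319  50  36 619] [ 490.  -146.1] [ 494.1 -148.4   55.3   23.   -48. ]
white [ 21. 349.] [  0 335  41  39 615] [484.6 -33.2] [477.5 -28.7  43.3  32.9   2.5]
white [197. 400.] [190 383  17  32 306] [ 409.3 -198.1] [ 410.9 -196.4   37.1   16.1   17. ]
dark [144. 182.] [ 110  121   49  134 1052] [ 637.2 -186.8] [ 629.6 -177.9  121.8   27.4   -4.1]
dark [ 65. 302.] [ 50 291  31  25 557] [525.9 -82.3] [526.8 -82.6  33.8  22.1 -52.4]
dark [318. 423.] [    0   302   640   178 58247] [ 359.1 -319.7] [ 392.3 -323.   741.4  226.2   85.2]
```

View pics/w15.png

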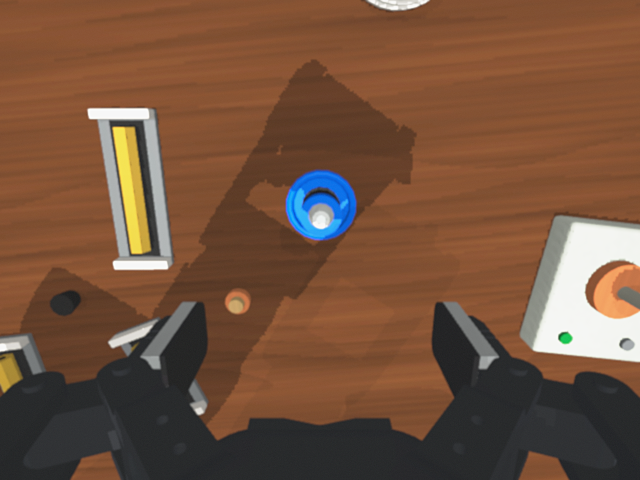

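View pics/side15.png

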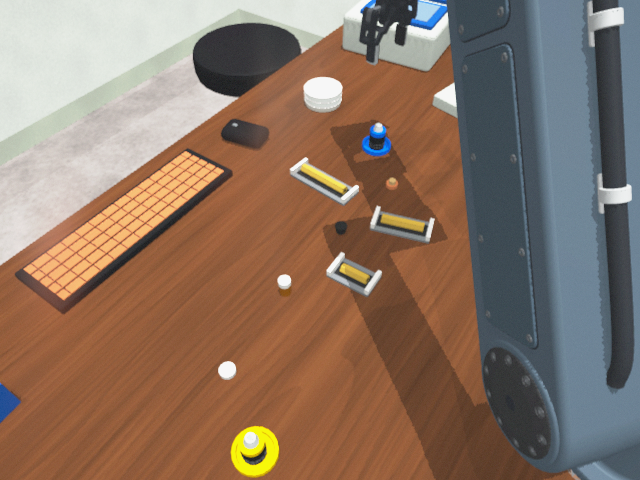

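View pics/scene15.png

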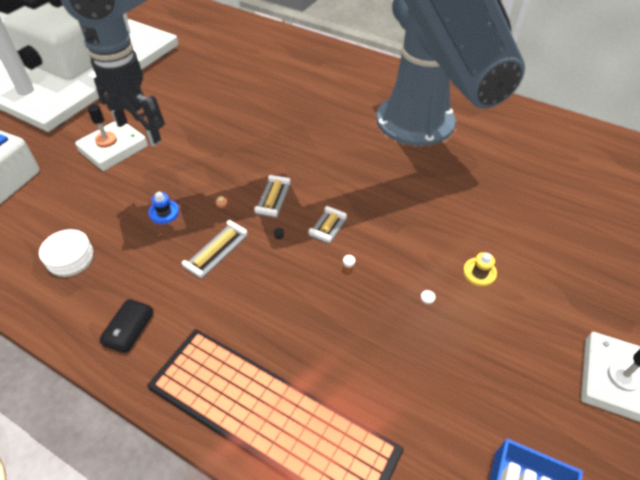

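The side and scene views show all three posts in their rests and both lenses upright in the matching holders, with the clutter untouched. One numeric check before I hand in.

```bash
python3 - <<'E'
from cell import arm
from h import *
R={}
for n in("scene","side"):
    m=arm.camera_model(n);im=cv2.imread(f"pics/{n}15.png");H,S,V=cv2.split(cv2.cvtColor(im,cv2.COLOR_BGR2HSV))
    for b,s,c in blobs((H>16)&(H<36)&(S>100)&(V>90),20):
        P=cast(m,c,.014)[0]; print(n,c.round(1),s[4],(P[:2]*1000).round(1),np.round(rect(m,b,.016),1)) if .3<P[0]<.75 else 0
s=arm.state(); print(s['t'],s['width'],np.abs(s['joint_velocities']).max(),s['ft_force'])
E
```

```text
scene [272.9 194.2] 236 [ 439.2 -159. ] [ 438.4 -158.3   83.6   21.4   17.1]
scene [328.7 222.8] 179 [449.5  -6.8] [449.4  -6.2  55.8  21.1   3.3]
scene [215.2 248.1] 372 [ 631.6 -173.5] [ 630.7 -172.4  113.6   19.    -5. ]
scene [479.7 270.8] 712 [405.5 318.1] [4.002e+02 3.181e+02 9.020e+01 6.620e+01 4.000e-01]
side [323.7 178.8] 434 [ 629.2 -177.4] [ 630.4 -175.8  120.3   23.1   -4.7]
side [392.  180.5] 36 [ 512.4 -252.9] [ 511.5 -250.9   20.7   11.   -72.7]
side [402.3 222.7] 424 [ 438.6 -161.1] [ 438.8 -159.1   82.    24.8   17.4]
side [354. 273.] 320 [449.5  -8.8] [449.3  -7.7  56.9  20.7   2.4]
side [255.1 452.2] 1651 [397.8 318.9] [399.1 318.2  65.4  65.  -54.9]
30.9667 1.0023413479250827 0.009127407771451114 [ 0.40540259 -0.45400215 -0.29856237]
```

```bash
python3 - <<'E'
from cell import arm
print(arm.hand_in())
E
```

```text
the job is handed in; nothing more can be done
None
```

All three brass posts now lie in the rests that fit them, and both lenses stand upright in the holders of their own colour. I handed the job in at about 31 s of the 115 s allowed. I placed the parts in this order: short, medium and long post, then yellow and blue lens. Each was lowered until the wrist felt light contact (16 N at most, on the medium post) and then released.

**Last checks:**
- **Posts:** all three lie within about 1–2 mm and 1° of the middle of their beds, clear of the end stops.
- **Lenses:** the wrist, scene and side pictures show both upright inside their holders.
- **Arm and clutter:** the gripper was open and clear at 0.21 m height, wrist force was near zero, and the small clutter had not moved.

**Disagreement:** wrist and fixed-camera positions differed by 2–3 mm at the rests and holders, so I mostly aimed between the two. One early wrist reading, taken while the arm was still settling, was off by up to 6 mm and I did not use it. No check failed.

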